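Clamp a mower handlebar tube in the yoke vise

ROBOT

A 6-joint arm with a two-finger parallel gripper is mounted at the origin on the work surface. World frame = base frame: x ahead of the robot, y to its left, z up, the work surface at z = 0. Lengths are in m, angles in rad, forces in N, time in s.
With the tool pointing down it reaches from about 0.375 to 0.9 m from the base axis. Payload 3.1 kg.
Tool frame: the origin (TCP) lies at the very end of the fingers, on their centre line; the grasp point (between the pads) lies ctrl.grip_point_offset behind it (ctrl.grip_point_offset is the distance from the TCP to the grasp point, in m); z points along the fingers, y is the line along which they close (so a half turn about z gives the same grasp; the last joint's range is limited). The gripper opens to 85 mm and grips with 20 to 120 N. Pads are 22 mm wide; open, the fingers measure 114 mm over their backs; the gripper's body (76 mm by 85 mm) begins 54 mm behind the grasp point. The pads swing forward as they close: fully open they stand 13 mm farther back than shut.
Start: joints at [-1.379, 0.527, 1.433, -0, 1.181, -0.178], TCP at [0.226, -0.583, 0.231] pointing down, gripper open.
Joint ranges: [-3.08, 3.08], [-0.75, 2.2], [0.22, 2.44], [-1.43, 4.57], [0, 2.65], [-2.85, 2.85]. Speed limits (rad/s): [2.79, 2.79, 3.14, 3.14, 3.14, 3.14].

INTERFACE

Orientations are given as [roll, pitch, yaw] about the fixed x, y, z axes, in that order (R = Rz(yaw) Ry(pitch) Rx(roll)).
In Python, from station import ctrl gives the robot as it stands.
- The arm moves only by the tool step_arm, never from a script. Its arguments are lists of equal length, an entry for each row: "translation": the shift along the tool's x, y, z in mm, a list of three; "rotation": the turn, a rotation vector about the tool's x, y, z in rad, a list of three; "grip": the gripper's target within -1 to 1 (shut at 1, half-way at 0, fully open at -1). A call has 1 to 10 rows; each row shifts and turns the commanded pose from where the row before left it, along the tool's axes as they then stand; what a row does not reach is not made up. A row lasts 1/12 s, in which the tool goes at most 41.7 mm and 7.16 degrees, less where a joint would pass 70% of its speed; a pose out of reach is approached as far as the arm can. A call is refused whole if a number of a shift passes 41.7 or a number of a turn 0.125, either way. A call with a gripper value outside its range is refused whole. The fingers move at their own pace and stop on an object; "force" is the grip in N (left out, the last holds). Time passes only in rows, so rows that do not move let the fingers close. It gives the time, the measured TCP pose, the force, the opening and the grip force at its end, in the units of the state.
- ctrl.get_state(): the state, without advancing time (a new reading comes with each control period).
- ctrl.read_camera(name): name is "scene" or "top" or "wrist"; returns the picture (400x640x3 uint8, red, green, blue); there is no depth.
- ctrl.camera_info(name): a dict with "fx", "fy", "cx", "cy" (pixels), "R" (3x3) and "t" (3): a world point X has camera coordinates R X + t; the wrist camera has in their place "T_tool_cam" (4x4, takes a point from camera to tool coordinates, whose origin is the TCP and whose axes are the flange's). Camera axes: x right, y down, z forward; pixel columns grow to the right and rows downward; lengths in m; the calibration is good to about 2 mm. The wrist camera is an equidistant fisheye: a pixel r from the principal point sees the ray r / f radians off the axis. A picture is of the moment at which its call begins: read the wrist's pose just before it. camera_info takes no time and is no camera call.
- ctrl.close_job(): hands the job in; it is judged then, once.
The state is a dict: "clock": time; "joints": joint angles; "dq": joint speeds; "joint_efforts": joint torques, N m; "ee_pos": TCP position; "tool_rot": TCP orientation; "force": force on the tool from outside, world axes, zero at the start; "moment": the same for the moment, N m; "width": opening from 0.0 (shut) to 1.0 (fully open); "finger_force": force on a finger pad.
Only numpy, scipy, OpenCV 4.12 (cv2) and the standard library are available. Lean on these libraries where they do the work, as an engineer would, in place of code of your own. Each camera call takes 0.05 s, during which the arm holds its last target. There are 200 camera calls.

TASK

Slide the loose handlebar tube lengthwise along the vise until its blue tape wrap is centred under the vise's top jaw, so that the jaw will bite on tape only. Then turn the T-bar handle clockwise to screw the jaw down until the tube is firmly clamped, and leave the other things on the bench where they are.

Things in the scene. Friction and masses are not known exactly. Their poses are not given: they have to be found in the camera images.
- vise: red cast yoke vise (pipe vise) bolted to the bench: base 140 x 90 x 18 mm, an arch (yoke) 116 mm wide in x and 34 mm in y over the tube, legs at x = +-49 mm, crown 150 to 176 mm high, nut boss to 192 mm. Origin: on the bench, under the vertical screw. z up; the tube lies along the vise's y axis.
- jaw: top jaw, steel, 52 mm in x, 36 mm (y -18 to 18) along the tube, on the screw's lower end; it only slides up and down. Origin: middle of the shallow inverted V on its underside; axes as the vise's. It touches the tube when its origin is 93 mm above the bench; it starts 8 to 15 mm higher. The handle's bar is always 132 mm above this origin and goes down with it.
- handle (a joint): angle of the T-bar handle on top of the screw, rad, growing clockwise seen from above, which lowers the jaw 6 mm per full turn. Starts at 0 to 7.3; the jaw meets the tube at about 15.7, then the handle stiffens: tight at 17, stalling by about 18.5 (it may spring back to 17 when let go). Before that it turns all the way round unobstructed against 0.2 N m of friction and stays where left.
- bar_end (a point): centre of the ball at one end of the handle's bar, 88 mm from the screw's axis (the other end is as far on the other side). The bar is level, steel, 12 mm thick, 194 mm long over its 18 mm end balls, through a screw head 28 mm thick that stands 15 mm above and 17 mm below the bar's centre line.
- tube: loose aluminium-coloured tube, 28 mm diameter, 280 mm long, about 0.28 kg, lying in the vise's V supports and free to slide along them. Origin: on its axis at mid-length; its y axis runs along the tube to the end with the black plug (140 mm), which points to the vise's +y side; the open cut end with two bolt holes is on the -y side.
- tape (a point): on the tube's axis at the middle of the blue tape wrap, which is 52 mm long, centred 35 mm from mid-length towards the cut end. It starts 35 to 70 mm from the jaw's middle on the vise's +y side. When it is centred under the jaw, 8 mm of tape shows on each side of the jaw.
- plug_end (a point): centre of the tube's black plugged end face, 175 mm from the middle of the tape
- driver: bystander: yellow and black cordless impact driver standing on its battery, 115 x 76 mm foot, 218 mm tall, origin under its foot; not to be disturbed
- wheel: bystander: black rubber mower wheel lying flat, 150 mm diameter, 46 mm high, origin at the middle of its underside; not to be disturbed
- bowl: bystander: small open aluminium carburettor bowl, 60 mm diameter, 32 mm high, origin at the middle of its underside; not to be disturbed
- seat (a point): point of the vise on the tube's axis under the middle of the top jaw: 78 mm above the bench, over the vise's origin. The tube rests in a V-shaped lower jaw (vise y -28 to 28 mm, 79 mm high) and in a V-shaped pipe rest of the vise (y 114 to 126 mm, 77 mm high); elsewhere it hangs clear.
Not all that is in view belongs to the job. Of the things like the vise, leave any that is green or yellow; of the rest the larger one is meant.

How it is judged:
By the outcome, as a careful person would: the job done as asked, in the order asked, and still so for the second after the job is handed in, with the robot touching nothing.
It also fails if it takes over 64 s, if anything falls off the work surface, if the arm or the gripper's body presses on something with over 40 N, if the wrist force passes 120 N, or if a joint passes its speed limit or range.

## Working session

There is one attempt and no reset: what is moved stays moved. The work goes in short steps, Python scripts to look and compute and a tool call to move; the robot and the scene stay as the last step left them, time stands still between calls to the robot, and variables do not carry over. Pictures are saved under pics/ and viewed, at most 10 in all, crops included, and the job is handed in when it is done.

Besides the shell and the picture viewer there is one more tool, called after "Request:" as a command line: name --argument value ..., lists and objects as JSON in quotes. step_arm: Moves the arm, as the interface text tells. Its arguments: {"type":"object","properties":{"translation":{"type":"array","items":{"type":"array","items":{"type":"number"}}},"rotation":{"type":"array","items":{"type":"array","items":{"type":"number"}}},"grip":{"type":"array","items":{"type":"number"}},"force":{"type":"number"}},"required":["translation","rotation","grip"]}

```bash
ls; mkdir -p pics; python3 - <<'E'
from station import ctrl
import cv2,numpy as np
a=ctrl.read_camera("scene");b=ctrl.read_camera("top")
cv2.imwrite("pics/s.png",a[:,:,::-1]);cv2.imwrite("pics/t.png",b[:,:,::-1])
for n in("scene","top","wrist"):print(n,ctrl.camera_info(n))
print(ctrl.grip_point_offset,ctrl.get_state())
E
```

```text
pics
scene {'fx': 465.6887057078957, 'fy': 465.6887057078957, 'cx': 319.2361984724675, 'cy': 198.54030531743837, 'R': array([[ 0.31384839,  0.94946113, -0.00476967],
       [ 0.69505247, -0.23316904, -0.68009872],
       [-0.64683944,  0.21013271, -0.73310503]]), 't': array([-0.08029636, -0.29395092,  1.69665515])}
top {'fx': 380.3149136182126, 'fy': 380.3149136182126, 'cx': 322.4274403892363, 'cy': 194.3365654454774, 'R': array([[-0.00880196, -0.9999325 , -0.00758359],
       [-0.99833825,  0.00921934, -0.0568835 ],
       [ 0.05694958,  0.00707031, -0.99835202]]), 't': array([-0.06877513,  0.5466858 ,  1.08379715])}
wrist {'fx': 309.70691628693146, 'fy': 309.70691628693146, 'cx': 319.5489659899745, 'cy': 201.01587892402006, 'T_tool_cam': array([[-1.83669970e-04, -9.64155189e-01, -2.65338910e-01,
         6.69020469e-02],
       [ 9.99999800e-01, -1.64950950e-05, -6.32271013e-04,
        -1.36548013e-04],
       [ 6.05230588e-04, -2.65338973e-01,  9.64155000e-01,
        -1.43873560e-01],
       [ 0.00000000e+00,  0.00000000e+00,  0.00000000e+00,
         1.00000000e+00]])}
0.0187 {'clock': 0.1, 'joints': array([-1.37953698e+00,  5.28381284e-01,  1.43378911e+00,  3.99647267e-05,
        1.18140145e+00, -1.78544554e-01]), 'dq': array([ 0.00104252, -0.00242468, -0.00428566,  0.00034062, -0.00019387,
       -0.00036272]), 'joint_efforts': array([ 2.51437058e-07, -4.43305492e+01, -1.78586698e+01, -2.68471049e-04,
        3.90601621e-03,  1.82888363e-05]), 'ee_pos': array([ 0.22578181, -0.58209629,  0.23042176]), 'tool_rot': array([-3.13965149e+00, -3.87854431e-04,  3.69788321e-01]), 'force': array([0.7501631 , 0.37601511, 0.0363877 ]), 'moment': array([ 0.02486909, -0.00788529, -0.00155176]), 'finger_force': 0.0, 'width': 0.9997976758917881}
```

View pics/s.png

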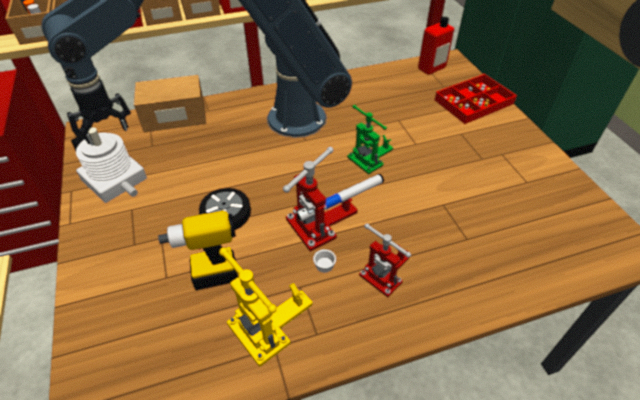

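View pics/t.png

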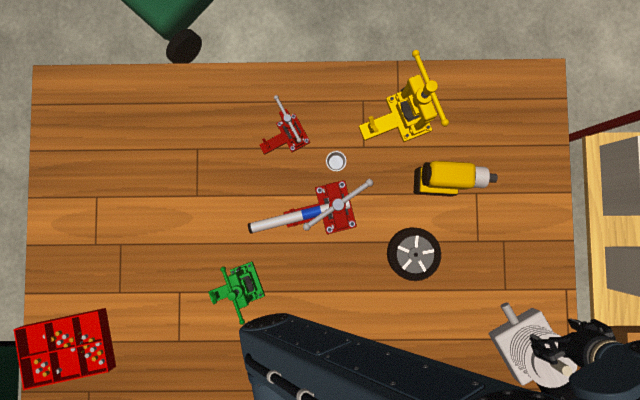

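The larger red vise is at top-view pixel (337,206), with the tube running left to its plug at (250,228) and blue tape near (312,212). I'll zoom in on it in both views.

```bash
cat > h.py <<'E'
import numpy as np,cv2
from station import ctrl
from scipy.spatial.transform import Rotation as Ro
def ray(n,u,v):
    c=ctrl.camera_info(n);d=np.array([(u-c['cx'])/c['fx'],(v-c['cy'])/c['fy'],1.])
    return -c['R'].T@c['t'],c['R'].T@d
def onz(n,u,v,z):
    o,d=ray(n,u,v);return o+d*(z-o[2])/d[2]
def proj(n,X):
    c=ctrl.camera_info(n);p=c['R']@np.asarray(X)+c['t'];return c['fx']*p[0]/p[2]+c['cx'],c['fy']*p[1]/p[2]+c['cy']
def wcam():
    s=ctrl.get_state();im=ctrl.read_camera("wrist");c=ctrl.camera_info("wrist")
    T=np.eye(4);T[:3,:3]=Ro.from_euler('xyz',s['tool_rot']).as_matrix();T[:3,3]=s['ee_pos']
    return im,T@c['T_tool_cam']
def wonz(W,u,v,z):
    c=ctrl.camera_info("wrist");a=np.array([u-c['cx'],v-c['cy']]);r=np.hypot(*a);t=r/c['fx']
    d=np.r_[a/max(r,1e-9)*np.sin(t),np.cos(t)];d=W[:3,:3]@d;o=W[:3,3]
    return o+d*(z-o[2])/d[2]
E
python3 - <<'E'
from h import *
b=cv2.imread("pics/t.png");a=cv2.imread("pics/s.png")
A=cv2.resize(b[165:245,240:390],None,fx=5,fy=5,interpolation=2)[:, :750]
B=cv2.resize(a[140:260,270:400],None,fx=5,fy=5,interpolation=2)
cv2.imwrite("pics/tc.png",A);cv2.imwrite("pics/sc.png",B)
h=cv2.cvtColor(b,cv2.COLOR_BGR2HSV)
m=cv2.inRange(h,(105,120,60),(130,255,255));m[:165]=0;m[245:]=0
ys,xs=np.nonzero(m);print(xs.mean(),ys.mean(),onz("top",xs.mean(),ys.mean(),.09),len(xs))
E
```

```text
310.6666666666667 212.22413793103448 [ 0.49394011 -0.04221095  0.09      ] 174
```

View pics/tc.png

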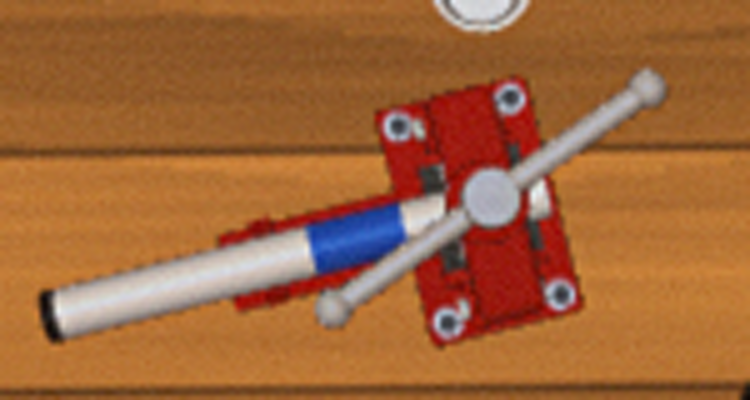

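View pics/sc.png

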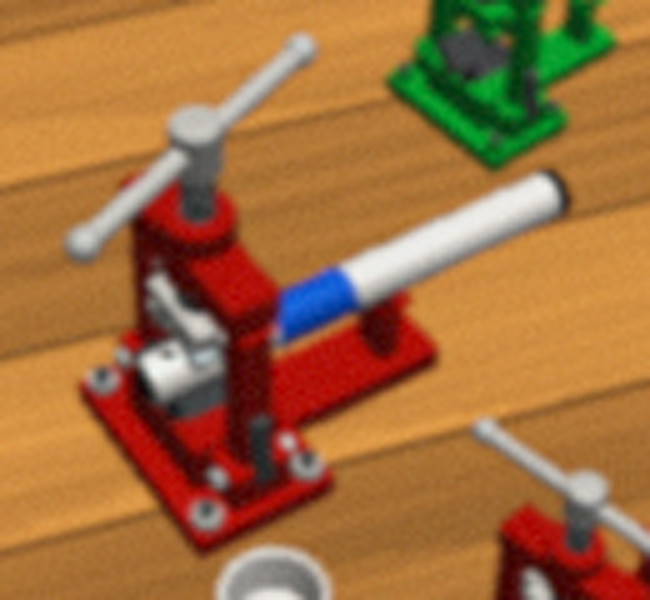

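The top crop shows base bolts at (400,127), (511,97), (562,293) and (449,322). The bar balls are at (649,88) and (333,307), the head at (490,197), the plug face at (50,315), and the tape at about (355,238).

```bash
python3 - <<'E'
from h import *
f=lambda u,v,z:onz("top",(u+.5)/5-.5+240,(v+.5)/5-.5+165,z)
B=[f(*p,.022) for p in[(400,127),(511,97),(562,293),(449,322)]]
c=np.mean(B,0);print(np.round(B,4),c)
xa=(B[0]+B[1]-B[2]-B[3]);print("xaxis yaw",np.arctan2(xa[1],xa[0]))
ya=(B[0]+B[3]-B[1]-B[2]);print("y dir",np.arctan2(ya[1],ya[0])-np.pi/2, np.linalg.norm(xa)/2,np.linalg.norm(ya)/2)
e1,e2=f(649,88,.237),f(333,307,.237);print(e1,e2,(e1+e2)/2,np.linalg.norm(e1-e2)/2,np.arctan2(*(e2-e1)[1::-1]))
print("head",f(490,197,.252))
p=f(43,317,.078);print("plug",p)
print("tape",f(355,238,.092), f(313,252,.092),f(402,228,.092))
g=lambda u,v:ray("scene",(u+.5)/5-.5+270,(v+.5)/5-.5+140)
def tri(a,b):
    o,d=ray("top",(a[0]+.5)/5-.5+240,(a[1]+.5)/5-.5+165);q,e=g(*b)
    s=np.linalg.lstsq(np.c_[d,-e],q-o,rcond=None)[0];x,y=o+s[0]*d,q+s[1]*e
    return (x+y)/2,np.linalg.norm(x-y)
print(tri((649,88),(82,243)),tri((333,307),(300,48)),tri((43,317),(560,192)))
E
```

```text
[[ 0.5582 -0.0657  0.022 ]
 [ 0.5749 -0.1297  0.022 ]
 [ 0.4623 -0.1575  0.022 ]
 [ 0.4463 -0.0928  0.022 ]] [ 0.51041835 -0.11144958  0.022     ]
xaxis yaw 0.23969767422108526
y dir 0.24848138711727996 0.11560759255623407 0.06640834669336709
[ 0.56045238 -0.1839353   0.237     ] [ 0.46092902 -0.03737512  0.237     ] [ 0.5106907  -0.11065521  0.237     ] 0.08857875667701441 2.167330880038635
head [ 0.51032503 -0.1095149   0.252     ]
plug [0.45278139 0.12819639 0.078     ]
tape [ 0.49398583 -0.0421094   0.092     ] [ 0.48668778 -0.01953334  0.092     ] [ 0.49911965 -0.06736089  0.092     ]
(array([ 0.56020758, -0.18359611,  0.23981628]), np.float64(2.001416379417681e-05)) (array([ 0.46094646, -0.03784055,  0.24096375]), np.float64(0.0005573752389054256)) (array([0.45279414, 0.12898899, 0.07546436]), np.float64(0.0005749033457616619))
```

The measurements agree with each other: vise origin about (0.5105, -0.1108), yaw 0.244, tape at vise y about +0.070, bar height 0.240 m (so the handle angle is near 0). I'll lift, align the tool yaw with the vise and shut the fingers, then push the plug end.

Request:
step_arm --translation '[[0,0,-40],[0,0,-40],[0,0,-40],[39,0,0],[39,0,0],[39,0,0],[39,0,0],[39,0,0],[39,0,0],[39,0,0]]' --rotation '[[0,0,0.063],[0,0,0.063],[0,0,0],[0,0,0],[0,0,0],[0,0,0],[0,0,0],[0,0,0],[0,0,0],[0,0,0]]' --grip '[1,1,1,1,1,1,1,1,1,1]'

```text
clock: 0.93
ee_pos: [0.4924, -0.5158, 0.3507]
tool_rot: [-3.14, 0.001, 0.244]
force: [-0.3, -0.8, -0.8]
width: 0.001
finger_force: 0.0
```

Request:
step_arm --translation '[[39,0,0],[39,0,0],[39,0,0],[0,-40,0],[0,-40,0],[0,-40,0],[0,-40,0],[0,-40,0],[0,-40,0],[0,-40,0]]' --rotation '[[0,0,0],[0,0,0],[0,0,0],[0,0,0],[0,0,0],[0,0,0],[0,0,0],[0,0,0],[0,0,0],[0,0,0]]' --grip '[1,1,1,1,1,1,1,1,1,1]'

```text
clock: 1.77
ee_pos: [0.5357, -0.2148, 0.3507]
tool_rot: [-3.141, 0.001, 0.244]
force: [-0.0, 0.4, -0.1]
width: -0.0
finger_force: 0.0
```

Request:
step_arm --translation '[[0,-40,0],[0,-40,0],[0,-40,0],[0,-40,0],[0,-40,0],[0,-40,0],[0,-40,0],[0,-40,0],[0,-40,0],[0,-40,0]]' --rotation '[[0,0,0],[0,0,0],[0,0,0],[0,0,0],[0,0,0],[0,0,0],[0,0,0],[0,0,0],[0,0,0],[0,0,0]]' --grip '[1,1,1,1,1,1,1,1,1,1]'

```text
clock: 2.6
ee_pos: [0.439, 0.173, 0.3511]
tool_rot: [-3.142, 0.0, 0.244]
force: [1.4, 0.5, 0.3]
width: 0.004
finger_force: 0.0
```

Request:
step_arm --translation '[[0,0,40],[0,0,40],[0,0,40],[0,0,40],[0,0,40],[0,0,40],[0,0,30],[0,0,16],[0,0,0]]' --rotation '[[0,0,0],[0,0,0],[0,0,0],[0,0,0],[0,0,0],[0,0,0],[0,0,0],[0,0,0],[0,0,0]]' --grip '[1,1,1,1,1,1,1,1,1]'

```text
clock: 3.35
ee_pos: [0.4375, 0.1709, 0.0619]
tool_rot: [-3.141, 0.008, 0.244]
force: [-0.6, 0.6, 0.9]
width: -0.001
finger_force: 0.0
```

Request:
step_arm --translation '[[0,12,0],[0,12,0],[0,6,0],[0,6,0],[0,6,0],[0,6,0],[0,6,0],[0,6,0],[0,6,0],[0,6,0]]' --rotation '[[0,0,0],[0,0,0],[0,0,0],[0,0,0],[0,0,0],[0,0,0],[0,0,0],[0,0,0],[0,0,0],[0,0,0]]' --grip '[1,1,1,1,1,1,1,1,1,1]'

```text
clock: 4.18
ee_pos: [0.4575, 0.1012, 0.0655]
tool_rot: [-3.141, 0.0, 0.244]
force: [-1.1, 5.5, 3.0]
width: 0.001
finger_force: 2.8
```

Request:
step_arm --translation '[[0,5,0],[0,4,0],[0,4,0],[0,3,0],[0,2,0],[0,1,0],[0,0,0]]' --rotation '[[0,0,0],[0,0,0],[0,0,0],[0,0,0],[0,0,0],[0,0,0],[0,0,0]]' --grip '[1,1,1,1,1,1,1]'

```text
clock: 4.77
ee_pos: [0.4619, 0.0827, 0.0653]
tool_rot: [-3.141, 0.001, 0.244]
force: [-0.4, 4.4, 3.0]
width: -0.005
finger_force: 1.7
```

```bash
python3 - <<'E'
from h import *
s=ctrl.get_state();d=s['ee_pos'][:2]-[.5105,-.1108];c,n=np.cos(.244),np.sin(.244)
print("tool vise",c*d[0]+n*d[1],-n*d[0]+c*d[1],s['ee_pos'])
b=ctrl.read_camera("top")[:,:,::-1];a=ctrl.read_camera("scene")[:,:,::-1]
A=cv2.resize(b[170:240,245:365],None,fx=5,fy=5,interpolation=2);B=cv2.resize(a[160:230,290:410],None,fx=3.5,fy=3.5,interpolation=2)
B=cv2.resize(a[160:210,290:410],None,fx=5,fy=5,interpolation=2)
cv2.imwrite("pics/p2.png",np.vstack([A,B])[:600])
E
```

```text
tool vise -0.00046269948932162186 0.19951708669682602 [0.46185046 0.08269549 0.06533221]
```

View pics/p2.png

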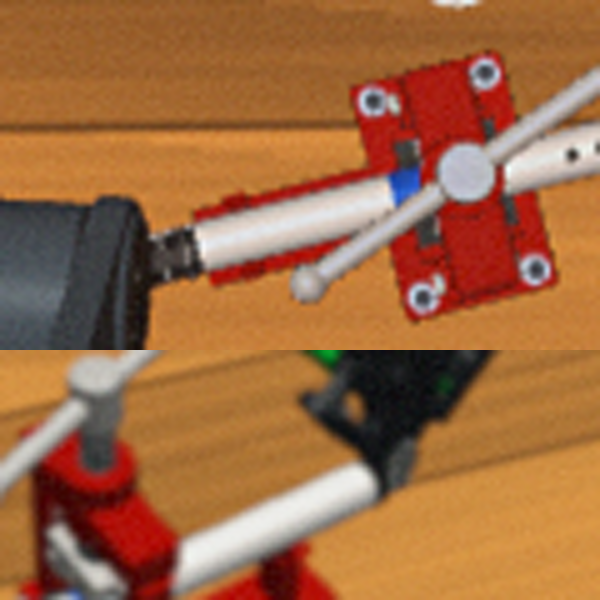

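The tube has moved: in the top crop, the tape's plug-side edge is now at about (391,193) and the fingers touch the plug. I'll measure that edge by mask.

```bash
python3 - <<'E'
from h import *
im=ctrl.read_camera("top").astype(float)
# sample blueness along the tube's top line in vise coords
c,n=np.cos(.244),np.sin(.244)
t=np.arange(-.14,.14,.001);v=[]
for y in t:
    r=[]
    for x in(-.004,0,.004):
        X=[.5105+c*x-n*y,-.1108+n*x+c*y,.0905]
        u,w=proj("top",X);p=cv2.getRectSubPix(im.astype(np.float32),(1,1),(u,w))[0,0];r.append(p[2]-p[0])
    v.append(np.mean(r))
v=np.array(v)
for a in range(len(t)-1):
    if (v[a]-60)*(v[a+1]-60)<0: print(round(t[a],4),v[a],v[a+1])
print(v.max())
E
```

```text
0.022 52.228363 61.868816
0.035 89.5839 54.575726
115.761925
```

Request:
step_arm --translation '[[0,3,0],[0,3,0],[0,2,0],[0,1.5,0],[0,0,0],[0,0,0]]' --rotation '[[0,0,0],[0,0,0],[0,0,0],[0,0,0],[0,0,0],[0,0,0]]' --grip '[1,1,1,1,1,1]'

```text
clock: 5.42
ee_pos: [0.4643, 0.0734, 0.0652]
tool_rot: [3.141, 0.001, 0.244]
force: [-0.9, 2.5, 0.7]
width: 0.002
finger_force: 1.2
```

```bash
python3 - <<'E'
from h import *
s=ctrl.get_state();d=s['ee_pos'][:2]-[.5105,-.1108];c,n=np.cos(.244),np.sin(.244)
print("tool vise",c*d[0]+n*d[1],-n*d[0]+c*d[1])
b=ctrl.read_camera("top");im=b.astype(np.float32);a=ctrl.read_camera("scene")
for nm,q in(("top",b),("scene",a)):
  im=q.astype(np.float32);out=[]
  for y in np.arange(-.04,.045,.002):
    u,w=proj(nm,[.5105-n*y,-.1108+c*y,.0905]);p=cv2.getRectSubPix(im,(1,1),(u,w))[0,0];out.append((round(y*1000),int(p[2]-p[0])))
  print(nm,out)
A=cv2.resize(b[180:235,290:370],None,fx=6,fy=6,interpolation=2);B=cv2.resize(a[180:225,290:370],None,fx=6,fy=6,interpolation=2)
cv2.imwrite("pics/p3.png",np.vstack([A,B])[:600,:,::-1])
E
```

```text
tool vise -0.00035908506348946573 0.189960943585714
top [(-40, 0), (-38, -1), (-36, -2), (-34, -2), (-32, -2), (-30, 0), (-28, 2), (-26, -34), (-24, -76), (-22, -79), (-20, -33), (-18, -1), (-16, 5), (-14, 5), (-12, 8), (-10, 11), (-8, 13), (-6, 14), (-4, 13), (-2, 12), (0, 11), (2, 12), (4, 12), (6, 12), (8, -1), (10, -10), (12, -14), (14, -13), (16, -19), (18, -23), (20, -19), (22, 41), (24, 65), (26, 51), (28, 3), (30, 0), (32, 0), (34, 0), (36, 1), (38, 1), (40, 1), (42, 2), (44, 2)]
scene [(-40, -3), (-38, -3), (-36, -4), (-34, -5), (-32, -8), (-30, -5), (-28, 8), (-26, 47), (-24, 101), (-22, 161), (-20, 185), (-18, 189), (-16, 169), (-14, 120), (-12, 65), (-10, 21), (-8, 0), (-6, -4), (-4, -4), (-2, -5), (0, -8), (2, -6), (4, -6), (6, -7), (8, -9), (10, -16), (12, -24), (14, -33), (16, -44), (18, -57), (20, -68), (22, -70), (24, -73), (26, -78), (28, -79), (30, -79), (32, -76), (34, -79), (36, -85), (38, -87), (40, -86), (42, -83), (44, -76)]
```

View pics/p3.png

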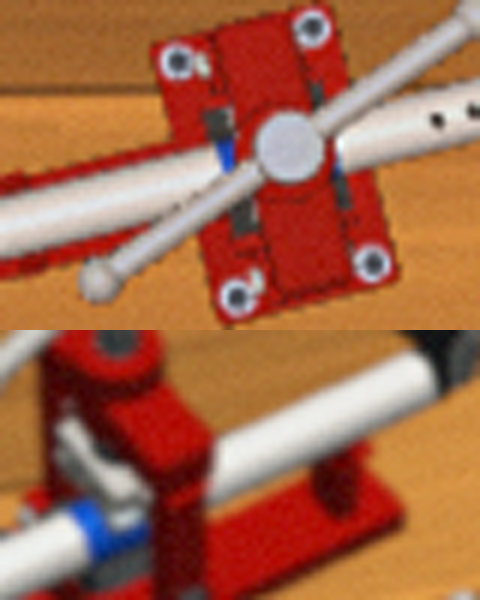

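The tape's edges measure about +26 and -24.5 mm from the jaw's middle, so it is centred to within 1 mm. Next I back off, rise, and work out the circular push on the bar at 70 mm radius, half a turn per call.

Request:
step_arm --translation '[[0,-15,0],[0,-25,0],[0,0,-40],[0,0,-40],[0,0,-40],[0,0,-40],[0,0,-40],[0,0,-40],[0,0,-25],[0,0,0]]' --rotation '[[0,0,0],[0,0,0],[0,0,0],[0,0,0],[0,0,0],[0,0,0],[0,0,0],[0,0,0],[0,0,0],[0,0,0]]' --grip '[1,1,1,1,1,1,1,1,1,1]'

```text
clock: 6.35
ee_pos: [0.4594, 0.1121, 0.3368]
tool_rot: [3.137, -0.016, 0.244]
force: [0.9, -0.7, 0.5]
width: -0.001
finger_force: 0.0
```

```bash
python3 - <<'E'
from h import *
s=ctrl.get_state();d=s['ee_pos'][:2]-[.5105,-.1108];c,n=np.cos(.244),np.sin(.244)
x,y=np.array([c*d[0]+n*d[1],-n*d[0]+c*d[1]])*1000;print(x,y,s['ee_pos'])
th=np.radians(140-18*np.arange(11));p=70*np.c_[np.cos(th),np.sin(th)]
print("to start (tool)",p[0,0]-x,-(p[0,1]-y))
q=np.diff(p,axis=0)*[1,-1];print(np.round(q,1).tolist())
E
```

```text
4.2637634348189275 228.63412087831875 [0.45940265 0.11209191 0.33678353]
to start (tool) -57.88687445314738 183.638988200261
[[16.5, -14.4], [20.2, -8.6], [21.8, -1.9], [21.3, 4.9], [18.8, 11.3], [14.4, 16.5], [8.6, 20.2], [1.9, 21.8], [-4.9, 21.3], [-11.3, 18.8]]
```

Request:
step_arm --translation '[[-11,37,0],[-11,37,0],[-11,37,0],[-10,37,0],[-10,37,0],[0,0,35],[0,0,35],[0,0,35],[0,0,17],[0,0,0]]' --rotation '[[0,0,0],[0,0,0],[0,0,0],[0,0,0],[0,0,0],[0,0,0],[0,0,0],[0,0,0],[0,0,0],[0,0,0]]' --grip '[1,1,1,1,1,1,1,1,1,1]'

```text
clock: 7.18
ee_pos: [0.4452, -0.0794, 0.2042]
tool_rot: [-3.137, 0.008, 0.243]
force: [0.3, 1.0, -0.5]
width: -0.002
finger_force: 0.0
```

Request:
step_arm --translation '[[16.5,-14.4,0],[20.2,-8.6,0],[21.8,-1.9,0],[21.3,4.9,0],[18.8,11.3,0]]' --rotation '[[0,0,0],[0,0,0],[0,0,0],[0,0,0],[0,0,0]]' --grip '[1,1,1,1,1]'

```text
clock: 7.6
ee_pos: [0.5408, -0.0463, 0.2088]
tool_rot: [-3.141, 0.004, 0.246]
force: [-4.6, 0.4, 0.5]
width: -0.0
finger_force: 1.6
```

```bash
python3 - <<'E'
from h import *
s=ctrl.get_state();d=s['ee_pos'][:2]-[.5105,-.1108];c,n=np.cos(.244),np.sin(.244)
x,y=np.array([c*d[0]+n*d[1],-n*d[0]+c*d[1]])*1000;print(x,y,np.hypot(x,y),np.degrees(np.arctan2(y,x)),s['ee_pos'])
b=ctrl.read_camera("top");a=ctrl.read_camera("scene")
cv2.imwrite("pics/p4.png",np.vstack([cv2.resize(q,None,fx=4,fy=4,interpolation=2) for q in (b[165:240,290:390],a[130:205,270:370])])[:,:,::-1])
E
```

```text
45.01184699926078 55.24987880841583 71.26440541132366 50.83043870730294 [ 0.54083097 -0.04631242  0.20878535]
```

View pics/p4.png

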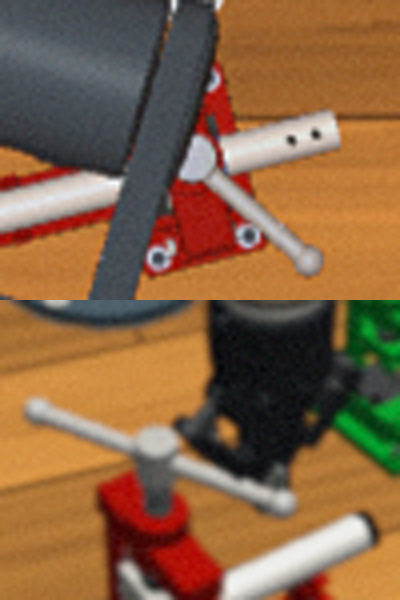

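The push works: the bar has turned clockwise to about 33°, with the finger behind it (top crop, bar ball at (310,262)). I'll make two more full turns.

Request:
step_arm --translation '[[14.4,16.5,0],[8.6,20.2,0],[1.9,21.8,0],[-4.9,21.3,0],[-11.3,18.8,0],[-16.5,14.4,0],[-20.2,8.6,0],[-21.8,1.9,0],[-21.3,-4.9,0],[-18.8,-11.3,0]]' --rotation '[[0,0,0],[0,0,0],[0,0,0],[0,0,0],[0,0,0],[0,0,0],[0,0,0],[0,0,0],[0,0,0],[0,0,0]]' --grip '[1,1,1,1,1,1,1,1,1,1]'

```text
clock: 8.53
ee_pos: [0.4813, -0.1753, 0.2097]
tool_rot: [3.137, -0.006, 0.241]
force: [4.3, 0.1, 0.3]
width: 0.001
finger_force: 1.6
```

Request:
step_arm --translation '[[-14.4,-16.5,0],[-8.6,-20.2,0],[-1.9,-21.8,0],[4.9,-21.3,0],[11.3,-18.8,0],[16.5,-14.4,0],[20.2,-8.6,0],[21.8,-1.9,0],[21.3,4.9,0],[18.8,11.3,0]]' --rotation '[[0,0,0],[0,0,0],[0,0,0],[0,0,0],[0,0,0],[0,0,0],[0,0,0],[0,0,0],[0,0,0],[0,0,0]]' --grip '[1,1,1,1,1,1,1,1,1,1]'

```text
clock: 9.37
ee_pos: [0.5394, -0.0459, 0.2087]
tool_rot: [-3.14, 0.004, 0.246]
force: [-4.8, -0.7, 1.0]
width: -0.002
finger_force: 1.6
```

Request:
step_arm --translation '[[14.4,16.5,0],[8.6,20.2,0],[1.9,21.8,0],[-4.9,21.3,0],[-11.3,18.8,0],[-16.5,14.4,0],[-20.2,8.6,0],[-21.8,1.9,0],[-21.3,-4.9,0],[-18.8,-11.3,0]]' --rotation '[[0,0,0],[0,0,0],[0,0,0],[0,0,0],[0,0,0],[0,0,0],[0,0,0],[0,0,0],[0,0,0],[0,0,0]]' --grip '[1,1,1,1,1,1,1,1,1,1]'

```text
clock: 10.2
ee_pos: [0.4813, -0.1753, 0.2097]
tool_rot: [3.137, -0.006, 0.241]
force: [3.7, -0.3, 0.7]
width: 0.007
finger_force: 1.6
```

Request:
step_arm --translation '[[-14.4,-16.5,0],[-8.6,-20.2,0],[-1.9,-21.8,0],[4.9,-21.3,0],[11.3,-18.8,0],[16.5,-14.4,0],[20.2,-8.6,0],[21.8,-1.9,0],[21.3,4.9,0],[18.8,11.3,0]]' --rotation '[[0,0,0],[0,0,0],[0,0,0],[0,0,0],[0,0,0],[0,0,0],[0,0,0],[0,0,0],[0,0,0],[0,0,0]]' --grip '[1,1,1,1,1,1,1,1,1,1]'

```text
clock: 11.03
ee_pos: [0.5394, -0.0459, 0.2087]
tool_rot: [-3.14, 0.004, 0.246]
force: [-3.6, 0.4, 1.2]
width: 0.0
finger_force: 1.7
```

```bash
python3 - <<'E'
from h import *
s=ctrl.get_state();d=s['ee_pos'][:2]-[.5105,-.1108];c,n=np.cos(.244),np.sin(.244)
x,y=np.array([c*d[0]+n*d[1],-n*d[0]+c*d[1]])*1000;print(x,y,np.hypot(x,y),np.degrees(np.arctan2(y,x)),s['ee_pos'])
b=ctrl.read_camera("top");a=ctrl.read_camera("scene")
cv2.imwrite("pics/p5.png",np.vstack([cv2.resize(q,None,fx=4,fy=4,interpolation=2) for q in (b[165:240,290:390],a[130:205,270:370])])[:,:,::-1])
th=np.radians(50-9*np.arange(16));p=70*np.c_[np.cos(th),np.sin(th)]
print(np.round(np.diff(p,axis=0)*[1,-1],1).tolist())
E
```

```text
43.745205152782944 55.99856423367279 71.05970848583496 52.00360143517125 [ 0.53942097 -0.04589192  0.20866961]
[[7.8, 7.7], [6.5, 8.8], [5.1, 9.7], [3.5, 10.4], [1.8, 10.8], [0.1, 11.0], [-1.6, 10.9], [-3.3, 10.5], [-4.9, 9.8], [-6.4, 8.9], [-7.7, 7.8], [-8.8, 6.5], [-9.7, 5.1], [-10.4, 3.5], [-10.8, 1.8]]
```

View pics/p5.png

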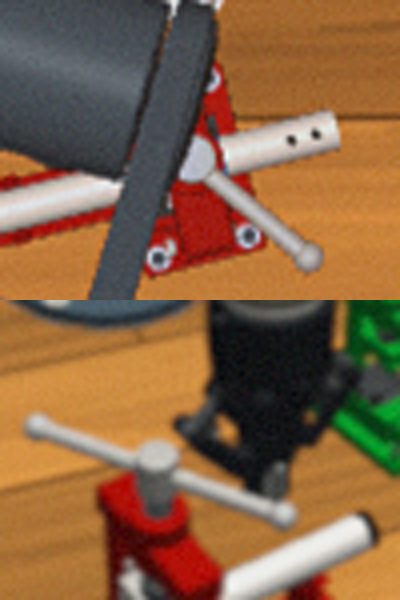

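The handle has turned two more times and the bar is visibly lower, at about 13.9 rad. I continue more slowly, watching the force.

Request:
step_arm --translation '[[7.8,7.7,0],[6.5,8.8,0],[5.1,9.7,0],[3.5,10.4,0],[1.8,10.8,0],[0.1,11.0,0],[-1.6,10.9,0],[-3.3,10.5,0],[-4.9,9.8,0],[-6.4,8.9,0]]' --rotation '[[0,0,0],[0,0,0],[0,0,0],[0,0,0],[0,0,0],[0,0,0],[0,0,0],[0,0,0],[0,0,0],[0,0,0]]' --grip '[1,1,1,1,1,1,1,1,1,1]'

```text
clock: 11.97
ee_pos: [0.5742, -0.142, 0.2084]
tool_rot: [3.142, -0.002, 0.243]
force: [0.9, 5.8, -0.8]
width: -0.006
finger_force: 2.1
```

Request:
step_arm --translation '[[-7.7,7.8,0],[-8.8,6.5,0],[-9.7,5.1,0]]' --rotation '[[0,0,0],[0,0,0],[0,0,0]]' --grip '[1,1,1]'

```text
clock: 12.22
ee_pos: [0.554, -0.1672, 0.2086]
tool_rot: [3.14, -0.004, 0.243]
force: [4.2, 5.6, -1.1]
width: 0.002
finger_force: 2.7
```

Request:
step_arm --translation '[[-10.4,3.5,0],[-10.8,1.8,0]]' --rotation '[[0,0,0],[0,0,0]]' --grip '[1,1]'

```text
clock: 12.38
ee_pos: [0.5358, -0.1778, 0.2091]
tool_rot: [3.139, -0.007, 0.242]
force: [6.3, 6.0, -0.9]
width: -0.001
finger_force: 3.3
```

```bash
python3 - <<'E'
from h import *
s=ctrl.get_state();d=s['ee_pos'][:2]-[.5105,-.1108];c,n=np.cos(.244),np.sin(.244)
x,y=np.array([c*d[0]+n*d[1],-n*d[0]+c*d[1]])*1000;print(x,y,np.hypot(x,y),np.degrees(np.arctan2(y,x)),s['ee_pos'],s['force'],s['moment'])
th=np.radians(-85-6*np.arange(21));p=70*np.c_[np.cos(th),np.sin(th)]
print(np.round(np.diff(p,axis=0)*[1,-1],1).tolist())
E
```

```text
8.363350495915956 -71.17362880698057 71.66331745789748 -83.29811753828355 [ 0.53581018 -0.17784495  0.20912917] [ 6.33180733  5.96348234 -0.89423654] [ 0.8045525  -0.95715231 -0.07087714]
[[-7.3, 0.3], [-7.3, -0.5], [-7.2, -1.3], [-7.0, -2.0], [-6.8, -2.7], [-6.5, -3.4], [-6.1, -4.1], [-5.6, -4.7], [-5.1, -5.3], [-4.5, -5.8], [-3.9, -6.2], [-3.2, -6.6], [-2.5, -6.9], [-1.8, -7.1], [-1.0, -7.3], [-0.3, -7.3], [0.5, -7.3], [1.3, -7.2], [2.0, -7.0], [2.7, -6.8]]
```

Request:
step_arm --translation '[[-7.3,0.3,0],[-7.3,-0.5,0],[-7.2,-1.3,0],[-7.0,-2.0,0]]' --rotation '[[0,0,0],[0,0,0],[0,0,0],[0,0,0]]' --grip '[1,1,1,1]'

```text
clock: 12.72
ee_pos: [0.5092, -0.1827, 0.2102]
tool_rot: [3.134, -0.011, 0.242]
force: [9.2, 2.8, 0.3]
width: 0.002
finger_force: 4.0
```

Request:
step_arm --translation '[[-6.8,-2.7,0],[-6.5,-3.4,0],[-6.1,-4.1,0]]' --rotation '[[0,0,0],[0,0,0],[0,0,0]]' --grip '[1,1,1]'

```text
clock: 12.97
ee_pos: [0.4894, -0.179, 0.2108]
tool_rot: [3.129, -0.013, 0.242]
force: [10.1, -1.0, -0.0]
width: -0.003
finger_force: 4.4
```

Request:
step_arm --translation '[[-5.6,-4.7,0],[-5.1,-5.3,0],[-4.5,-5.8,0]]' --rotation '[[0,0,0],[0,0,0],[0,0,0]]' --grip '[1,1,1]'

```text
clock: 13.22
ee_pos: [0.472, -0.169, 0.2113]
tool_rot: [3.125, -0.015, 0.243]
force: [10.1, -4.4, -0.0]
width: 0.001
finger_force: 4.9
```

Request:
step_arm --translation '[[-3.9,-6.2,0],[-3.2,-6.6,0],[-2.5,-6.9,0]]' --rotation '[[0,0,0],[0,0,0],[0,0,0]]' --grip '[1,1,1]'

```text
clock: 13.47
ee_pos: [0.4585, -0.1536, 0.2116]
tool_rot: [3.122, -0.015, 0.244]
force: [8.5, -7.7, 0.3]
width: -0.002
finger_force: 5.4
```

Request:
step_arm --translation '[[-1.8,-7.1,0],[-1.0,-7.3,0],[-0.3,-7.3,0]]' --rotation '[[0,0,0],[0,0,0],[0,0,0]]' --grip '[1,1,1]'

```text
clock: 13.72
ee_pos: [0.4502, -0.1345, 0.2115]
tool_rot: [3.119, -0.014, 0.245]
force: [8.9, -12.4, -3.8]
width: -0.002
finger_force: 6.4
```

```bash
python3 - <<'E'
from h import *
s=ctrl.get_state();d=s['ee_pos'][:2]-[.5105,-.1108];c,n=np.cos(.244),np.sin(.244)
x,y=np.array([c*d[0]+n*d[1],-n*d[0]+c*d[1]])*1000;print(x,y,np.hypot(x,y),np.degrees(np.arctan2(y,x)),s['ee_pos'],s['force'])
b=ctrl.read_camera("top");a=ctrl.read_camera("scene")
cv2.imwrite("pics/p6.png",np.vstack([cv2.resize(q,None,fx=4,fy=4,interpolation=2) for q in (b[165:240,270:390],a[135:210,270:390])])[:,:,::-1])
E
```

```text
-64.24339557576006 -8.458929949788942 64.79789634701905 -172.4990124719549 [ 0.45020309 -0.13452868  0.21147546] [  8.92588776 -12.40231     -3.75064009]
```

View pics/p6.png

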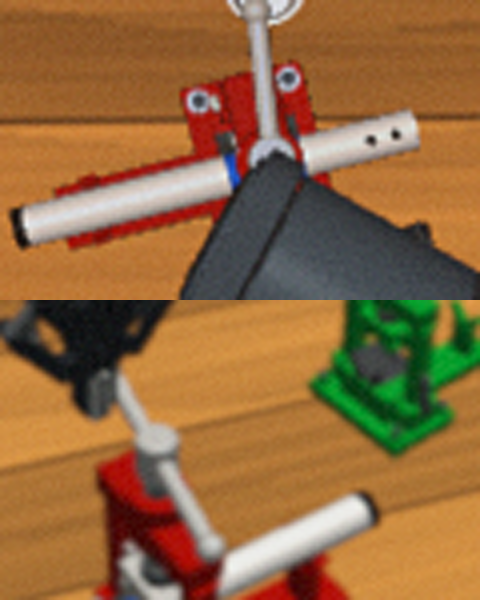

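The tube and tape are unmoved and the handle is near 17.8 rad. I'll nudge it a bit more until it stalls.

Request:
step_arm --translation '[[0.5,-7.3,0],[1.3,-7.2,0],[2.0,-7.0,0]]' --rotation '[[0,0,0],[0,0,0],[0,0,0]]' --grip '[1,1,1]'

```text
clock: 14.07
ee_pos: [0.4483, -0.113, 0.2114]
tool_rot: [3.12, -0.012, 0.245]
force: [5.6, -14.6, -0.5]
width: 0.003
finger_force: 6.4
```

Request:
step_arm --translation '[[2.7,-6.8,0],[3.3,-6.5,0],[0,0,0]]' --rotation '[[0,0,0],[0,0,0],[0,0,0]]' --grip '[1,1,1]'

```text
clock: 14.32
ee_pos: [0.4487, -0.097, 0.2111]
tool_rot: [3.124, -0.008, 0.247]
force: [0.0, -11.9, 3.2]
width: 0.0
finger_force: 5.1
```

Finger angle puts the handle at about 18.3 rad. Now I back off, lift clear and check.

Request:
step_arm --translation '[[-10,8,0],[-20,15,0],[0,0,-40],[0,0,-40],[0,0,-40],[-30,25,0],[-30,25,0],[0,0,0]]' --rotation '[[0,0,0],[0,0,0],[0,0,0],[0,0,0],[0,0,0],[0,0,0],[0,0,0],[0,0,0]]' --grip '[1,1,1,1,1,1,1,1]'

```text
clock: 14.98
ee_pos: [0.3718, -0.1891, 0.3302]
tool_rot: [3.132, 0.001, 0.238]
force: [0.1, 0.5, -0.2]
width: -0.005
finger_force: 0.0
```

```bash
python3 - <<'E'
from h import *
b=ctrl.read_camera("top");a=ctrl.read_camera("scene")
cv2.imwrite("pics/p7.png",np.vstack([cv2.resize(q,None,fx=4,fy=4,interpolation=2) for q in (b[160:235,270:390],a[145:220,270:390])])[:,:,::-1])
E
```

```text
(no output)
```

View pics/p7.png

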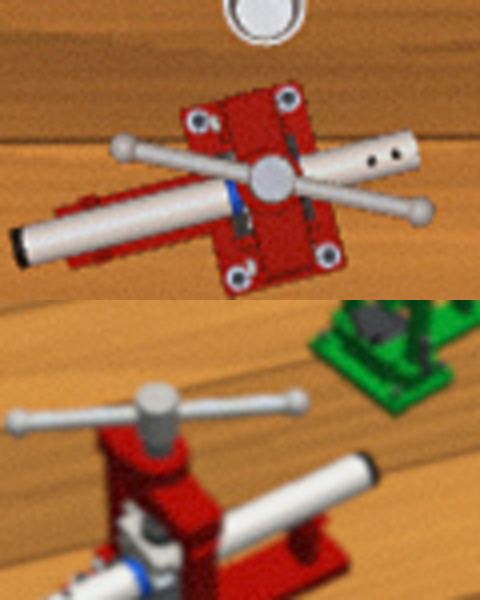

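The top crop shows the handle's bar with ends at (122,147) and (422,210), tape edges on both sides of the jaw, and the bowl undisturbed. The bar has sprung back after release. I've used all 10 views, so I'll measure the bar angle and tape numerically.

```bash
cat > bar.py <<'E'
from h import *
c,n=np.cos(.244),np.sin(.244)
def bar(z=.224):
    im=cv2.cvtColor(ctrl.read_camera("top"),cv2.COLOR_RGB2HSV).astype(np.float32)
    deg=np.arange(0,360,1);S=[]
    for r in(.045,.055,.065,.075,.085):
        for_r=[]
        for t in np.radians(deg):
            x,y=r*np.cos(t),r*np.sin(t);u,w=proj("top",[.5105+c*x-n*y,-.1108+n*x+c*y,z])
            for_r.append(cv2.getRectSubPix(im,(1,1),(u,w))[0,0,1])
        S.append(for_r)
    s=np.max(S,0);d=deg[s<90];return d,np.round(s[d])
E
python3 - <<'E'
from bar import *
print(ctrl.get_state()['clock'])
print(bar()[0]);
def tri(a,b):
    o,d=ray("top",(a[0]+.5)/4-.5+270,(a[1]+.5)/4-.5+160);q,e=ray("scene",(b[0]+.5)/4-.5+270,(b[1]-300+.5)/4-.5+145)
    s=np.linalg.lstsq(np.c_[d,-e],q-o,rcond=None)[0];x,y=o+s[0]*d,q+s[1]*e
    return (x+y)/2,np.linalg.norm(x-y)
# image top-left end (y+) is scene right end
print(tri((122,147),(295,402)),tri((422,210),(18,421)))
E
```

```text
15.0833
[ 60  61  62  63  64  65  66  67  68  84  85  86  87  88  89  90  91  92
  93  94  95  96  97  98  99 240 241 242 243 244 245 246 247 261 262 263
 264 265 266 267 268 269 270 271 272 273 274]
(array([ 0.52959362, -0.02374255,  0.22357952]), np.float64(0.0017460519551191407)) (array([ 0.4916114 , -0.19696929,  0.22536707]), np.float64(0.001112746791102777))
```

The bar fell 15.9 mm, so it rests 16.5 rad past the start, after reaching about 18.4 and springing back. That fits the rest at 17 rad if the handle started near 0.5. To confirm, I'll push it round to the stall again, release it slowly and compare the resting angle.

Request:
step_arm --translation '[[36,6,0],[36,6,0],[36,6,0],[36,7,0],[25,6,0],[0,0,35],[0,0,35],[0,0,35],[0,0,18],[0,0,0]]' --rotation '[[0,0,0],[0,0,0],[0,0,0],[0,0,0],[0,0,0],[0,0,0],[0,0,0],[0,0,0],[0,0,0],[0,0,0]]' --grip '[1,1,1,1,1,1,1,1,1,1]'

```text
clock: 15.97
ee_pos: [0.5431, -0.169, 0.2002]
tool_rot: [-3.135, 0.008, 0.246]
force: [0.1, 0.8, 0.7]
width: 0.001
finger_force: 0.0
```

```bash
python3 - <<'E'
from bar import *
s=ctrl.get_state();d=s['ee_pos'][:2]-[.5105,-.1108]
x,y=np.array([c*d[0]+n*d[1],-n*d[0]+c*d[1]])*1000;print(x,y,np.hypot(x,y),np.degrees(np.arctan2(y,x)),s['ee_pos'],s['force'])
th=np.radians(np.degrees(np.arctan2(y,x))-8*np.arange(19));p=np.hypot(x,y)*np.c_[np.cos(th),np.sin(th)]
print(np.round(np.diff(p,axis=0)*[1,-1],1).tolist())
E
```

```text
17.596609545632745 -64.3195487395864 66.68316892264106 -74.69936006831853 [ 0.54311409 -0.16896327  0.20020285] [0.09653853 0.77526492 0.70082758]
[[-9.1, 1.8], [-9.3, 0.5], [-9.3, -0.8], [-9.1, -2.0], [-8.7, -3.3], [-8.2, -4.5], [-7.5, -5.6], [-6.6, -6.5], [-5.6, -7.4], [-4.6, -8.1], [-3.4, -8.7], [-2.1, -9.1], [-0.9, -9.3], [0.4, -9.3], [1.7, -9.1], [3.0, -8.8], [4.2, -8.3], [5.3, -7.6]]
```

Request:
step_arm --translation '[[-9.1,1.8,0],[-9.3,0.5,0],[-9.3,-0.8,0],[-9.1,-2.0,0]]' --rotation '[[0,0,0],[0,0,0],[0,0,0],[0,0,0]]' --grip '[1,1,1,1]'

```text
clock: 16.3
ee_pos: [0.5109, -0.181, 0.2073]
tool_rot: [3.138, -0.006, 0.243]
force: [7.9, 2.5, -0.5]
width: -0.002
finger_force: 3.2
```

Request:
step_arm --translation '[[-8.7,-3.3,0],[-8.2,-4.5,0],[-7.5,-5.6,0]]' --rotation '[[0,0,0],[0,0,0],[0,0,0]]' --grip '[1,1,1]'

```text
clock: 16.55
ee_pos: [0.487, -0.1751, 0.208]
tool_rot: [3.133, -0.012, 0.241]
force: [9.8, -0.2, -2.4]
width: -0.001
finger_force: 4.0
```

Request:
step_arm --translation '[[-6.6,-6.5,0],[-5.6,-7.4,0],[-4.6,-8.1,0]]' --rotation '[[0,0,0],[0,0,0],[0,0,0]]' --grip '[1,1,1]'

```text
clock: 16.8
ee_pos: [0.4667, -0.1597, 0.2086]
tool_rot: [3.128, -0.014, 0.242]
force: [9.6, -5.6, -0.8]
width: -0.003
finger_force: 4.7
```

Request:
step_arm --translation '[[-3.4,-8.7,0],[-2.1,-9.1,0],[-0.9,-9.3,0],[0.4,-9.3,0]]' --rotation '[[0,0,0],[0,0,0],[0,0,0],[0,0,0]]' --grip '[1,1,1,1]'

```text
clock: 17.13
ee_pos: [0.4527, -0.1282, 0.2087]
tool_rot: [3.123, -0.013, 0.244]
force: [8.2, -13.1, -4.9]
width: -0.001
finger_force: 6.7
```

```bash
python3 - <<'E'
from bar import *
s=ctrl.get_state();d=s['ee_pos'][:2]-[.5105,-.1108]
x,y=np.array([c*d[0]+n*d[1],-n*d[0]+c*d[1]])*1000;print(x,y,np.hypot(x,y),np.degrees(np.arctan2(y,x)),s['ee_pos'],s['force'])
print(bar()[0])
E
```

```text
-60.24956714789256 -2.9547702795104556 60.32197782660224 -177.19233940635425 [ 0.45274889 -0.1282227   0.208651  ] [  8.16037792 -13.07330477  -4.86609868]
[ 84  85  86  87  88  89  90  91  92  93  94  95  96  97  98  99 124 125
 126 127 128 129 130 131 132 133 134 135 136 137 138 139 140 141 142 143
 144 145 146 147 148 149 150 151 152 153 154 155 156 157 158 159 160 161
 162 163 164 165 166 167 168 169 170 171 172 173 174 175 176 177 178 179
 180 181 182 183 184 185 186 187 188 189 190 191 192 193 194 195 196 197
 198 199 200 201 202 203 204 205 206 207 208 209 210 211 212 213 214 215
 216 217 218 219 220 221 222 223 224 225 261 262 263 264 265 266 267 268
 269 270 271 272 273 274 342 343 344 345 346 347 348 349]
```

Request:
step_arm --translation '[[1.7,-9.1,0],[3.0,-8.8,0],[4.2,-8.3,0],[0,0,0],[0,0,0]]' --rotation '[[0,0,0],[0,0,0],[0,0,0],[0,0,0],[0,0,0]]' --grip '[1,1,1,1,1]'

```text
clock: 17.6
ee_pos: [0.4524, -0.0996, 0.2081]
tool_rot: [3.127, -0.007, 0.246]
force: [1.8, -12.7, 0.6]
width: 0.002
finger_force: 5.0
```

```bash
python3 - <<'E'
from bar import *
s=ctrl.get_state();d=s['ee_pos'][:2]-[.5105,-.1108]
x,y=np.array([c*d[0]+n*d[1],-n*d[0]+c*d[1]])*1000;a=np.degrees(np.arctan2(y,x));print(x,y,np.hypot(x,y),a,s['ee_pos'],s['force'])
b=bar()[0];print(b[(b>280)|(b<60)])
th=np.radians(a+3*np.arange(41));p=np.hypot(x,y)*np.c_[np.cos(th),np.sin(th)]
print(np.round(np.diff(p,axis=0)*[1,-1],1).tolist())
E
```

```text
-53.68444072923555 24.860583172413104 59.16137060686875 155.15174418915657 [ 0.45239975 -0.09964522  0.20812816] [  1.81272305 -12.67922909   0.55460851]
[315 316 317 318 319 320 321 322 323]
[[-1.2, 2.8], [-1.1, 2.9], [-0.9, 3.0], [-0.8, 3.0], [-0.6, 3.0], [-0.4, 3.1], [-0.3, 3.1], [-0.1, 3.1], [0.0, 3.1], [0.2, 3.1], [0.4, 3.1], [0.5, 3.1], [0.7, 3.0], [0.8, 3.0], [1.0, 2.9], [1.1, 2.9], [1.3, 2.8], [1.4, 2.7], [1.6, 2.7], [1.7, 2.6], [1.8, 2.5], [2.0, 2.4], [2.1, 2.3], [2.2, 2.2], [2.3, 2.0], [2.4, 1.9], [2.5, 1.8], [2.6, 1.7], [2.7, 1.5], [2.8, 1.4], [2.8, 1.2], [2.9, 1.1], [3.0, 0.9], [3.0, 0.8], [3.0, 0.6], [3.1, 0.4], [3.1, 0.3], [3.1, 0.1], [3.1, -0.0], [3.1, -0.2]]
```

Request:
step_arm --translation '[[2.4,-3.6,0],[0,0,0],[0,0,0]]' --rotation '[[0,0,0],[0,0,0],[0,0,0]]' --grip '[1,1,1]'

```text
clock: 17.9
ee_pos: [0.4534, -0.0962, 0.2081]
tool_rot: [3.127, -0.006, 0.246]
force: [1.4, -14.8, 0.9]
width: -0.002
finger_force: 6.0
```

Request:
step_arm --translation '[[2.7,-3.3,0],[0,0,0],[0,0,0]]' --rotation '[[0,0,0],[0,0,0],[0,0,0]]' --grip '[1,1,1]'

```text
clock: 18.15
ee_pos: [0.4546, -0.0925, 0.208]
tool_rot: [3.127, -0.004, 0.246]
force: [-0.6, -15.0, 1.1]
width: -0.001
finger_force: 6.4
```

```bash
python3 - <<'E'
from bar import *
s=ctrl.get_state();d=s['ee_pos'][:2]-[.5105,-.1108]
x,y=np.array([c*d[0]+n*d[1],-n*d[0]+c*d[1]])*1000;a=np.degrees(np.arctan2(y,x));print(x,y,np.hypot(x,y),a,s['force'])
b=bar()[0];print(b[(b>275)|(b<60)])
E
```

```text
-49.77697773617621 31.267300625875198 58.78257906026782 147.8651049866727 [ -0.62362555 -14.97602296   1.0860688 ]
[308 309 310 311 312 313 314 315 316]
```

Still a smooth spring at 15 N (about 0.9 N m) and 18.5 rad past the start. Now I release it slowly, following the bar back.

Request:
step_arm --translation '[[-3.0,5.2,0],[-2.3,5.7,0],[-1.7,6.0,0],[-1.0,6.1,0],[-0.4,6.2,0],[0.2,6.2,0],[0.9,6.2,0],[1.5,6.0,0],[2.1,5.8,0],[2.7,5.5,0]]' --rotation '[[0,0,0],[0,0,0],[0,0,0],[0,0,0],[0,0,0],[0,0,0],[0,0,0],[0,0,0],[0,0,0],[0,0,0]]' --grip '[1,1,1,1,1,1,1,1,1,1]'

```text
clock: 19.03
ee_pos: [0.4649, -0.1463, 0.2069]
tool_rot: [3.136, -0.0, 0.244]
force: [-1.1, -4.3, -0.3]
width: 0.003
finger_force: 2.1
```

Request:
step_arm --translation '[[3.3,5.3,0],[3.8,4.9,0],[4.3,4.5,0],[4.7,3.9,0],[0,0,0]]' --rotation '[[0,0,0],[0,0,0],[0,0,0],[0,0,0],[0,0,0]]' --grip '[1,1,1,1,1]'

```text
clock: 19.45
ee_pos: [0.4878, -0.1594, 0.2061]
tool_rot: [3.138, -0.003, 0.243]
force: [2.2, -5.3, 1.1]
width: 0.002
finger_force: 2.9
```

```bash
python3 - <<'E'
from bar import *
s=ctrl.get_state();d=s['ee_pos'][:2]-[.5105,-.1108]
x,y=np.array([c*d[0]+n*d[1],-n*d[0]+c*d[1]])*1000;a=np.degrees(np.arctan2(y,x));print(x,y,np.hypot(x,y),a%360,s['force'])
b=bar()[0];print(b[(b>275)|(b<82)])
E
```

```text
-33.778094623968016 -41.68203090861268 53.65026912413655 230.9795404024108 [ 2.22651902 -5.27473493  1.12853331]
[ 26  27  28  29  30  31  32  33 276 277 278 279 280 281 282 283 284 285
 286 287 288]
```

Request:
step_arm --translation '[[2.5,3.3,0],[2.7,3.1,0],[2.9,2.9,0],[3.1,2.6,0],[0,0,0],[0,0,0]]' --rotation '[[0,0,0],[0,0,0],[0,0,0],[0,0,0],[0,0,0],[0,0,0]]' --grip '[1,1,1,1,1,1]'

```text
clock: 20.0
ee_pos: [0.5002, -0.1666, 0.2052]
tool_rot: [3.141, -0.002, 0.244]
force: [3.3, -1.7, 0.9]
width: -0.001
finger_force: 1.8
```

Request:
step_arm --translation '[[3.2,2.5,0],[3.4,2.2,0],[3.5,2.0,0],[3.7,1.5,0],[0,0,0],[0,0,0]]' --rotation '[[0,0,0],[0,0,0],[0,0,0],[0,0,0],[0,0,0],[0,0,0]]' --grip '[1,1,1,1,1,1]'

```text
clock: 20.5
ee_pos: [0.5151, -0.1712, 0.2051]
tool_rot: [-3.141, -0.0, 0.244]
force: [0.9, 0.2, -1.0]
width: -0.0
finger_force: 0.9
```

```bash
python3 - <<'E'
from bar import *
s=ctrl.get_state();d=s['ee_pos'][:2]-[.5105,-.1108]
x,y=np.array([c*d[0]+n*d[1],-n*d[0]+c*d[1]])*1000;a=np.degrees(np.arctan2(y,x));print(x,y,np.hypot(x,y),a%360,s['force'])
b=bar()[0];print(b[(b>290)|(b<82)])
E
```

```text
-10.098922963600634 -59.75396188601197 60.60135482066149 260.407181018538 [ 0.92206221  0.15790786 -1.04707359]
[ 58  59  60  61  62  63  64  65  66 291 292 293 294 295 296 297 298 299
 300 301 302 303 304 305 306 307 308 309 310 311 312 313 314 315 316 317
 318 319 320]
```

The handle came to rest at the same angle again (62° against 64°), so this is its clamped rest after going past 18 rad. I'll move clear and check the tape.

Request:
step_arm --translation '[[15,2,0],[15,2,0],[0,0,-35],[0,0,-35],[0,0,-35],[0,0,-20],[-10,38,0],[-10,38,0],[-10,38,0],[0,0,0]]' --rotation '[[0,0,0],[0,0,0],[0,0,0],[0,0,0],[0,0,0],[0,0,0],[0,0,0],[0,0,0],[0,0,0],[0,0,0]]' --grip '[1,1,1,1,1,1,1,1,1,1]'

```text
clock: 21.38
ee_pos: [0.5425, -0.2928, 0.33]
tool_rot: [3.137, 0.001, 0.238]
force: [-0.0, -0.1, 0.2]
width: 0.0
finger_force: 0.0
```

```bash
python3 - <<'E'
from bar import *
s=ctrl.get_state();print(s['ee_pos'],s['force'])
b=bar()[0];print(b[(b<82)],b[(b>200)&(b<258)])
q0=cv2.imread("pics/t.png")[:,:,::-1]
for nm in("top","scene"):
  im=ctrl.read_camera(nm).astype(np.float32)
  print(nm,[(y,int((p:=cv2.getRectSubPix(im,(1,1),proj(nm,[.5105-n*y/1e3,-.1108+c*y/1e3,.0905]))[0,0])[2]-p[0])) for y in range(-32,34,2)])
  if nm=="top":
    d=np.abs(im-q0).max(2)
    for k,(x0,y0,x1,y1) in dict(bowl=(322,145,352,173),driver=(410,155,500,198),wheel=(385,225,443,282)).items():print(k,(d[y0:y1,x0:x1]>50).sum())
E
```

```text
[ 0.54252727 -0.29276793  0.33003001] [-0.00590323 -0.05715353  0.23410968]
[60 61 62 63 64 65 66 67 68] [240 241 242 243 244 245 246 247]
top [(-32, -3), (-30, 0), (-28, 1), (-26, -21), (-24, -39), (-22, -37), (-20, -15), (-18, -4), (-16, 6), (-14, 5), (-12, 6), (-10, 6), (-8, 8), (-6, 11), (-4, 12), (-2, 14), (0, 13), (2, 13), (4, 15), (6, 17), (8, 6), (10, -27), (12, -87), (14, -151), (16, -164), (18, -107), (20, 25), (22, 142), (24, 155), (26, 100), (28, 0), (30, -7), (32, -4)]
bowl 0
driver 3031
wheel 2456
scene [(-32, -4), (-30, 4), (-28, 25), (-26, 75), (-24, 126), (-22, 167), (-20, 140), (-18, 98), (-16, 44), (-14, 9), (-12, -8), (-10, -7), (-8, -7), (-6, -8), (-4, -9), (-2, -11), (0, -8), (2, -8), (4, -7), (6, -7), (8, -9), (10, -11), (12, -20), (14, -30), (16, -45), (18, -59), (20, -68), (22, -75), (24, -80), (26, -81), (28, -81), (30, -81), (32, -76)]
```

The tape edges are now at +26.5 and -25.6 mm, and the handle is steady at 64°. The bowl is unmoved. The arm is over the wheel and driver in this top view, which explains their pixel changes; it never went below 0.33 m near them.

```bash
python3 -c "
from station import ctrl
print(ctrl.close_job())"
```

```text
the job is handed in; nothing more can be done
None
```

I handed the job in at about 21.5 s: the tape is centred under the jaw to within about 1 mm, and the handle was turned past 18 rad and sprang back to an estimated 16.5–17 rad (17 is tight), so I take the tube as clamped though I couldn't measure the final angle exactly; the bowl is unmoved, and the arm never came near the driver or wheel, which I couldn't re-check by camera.

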